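# Canisters into the crates of their size

### The arm

A 6-joint arm with a two-finger parallel gripper is mounted at the origin on the work surface. World frame = base frame: x ahead of the robot, y to its left, z up, the work surface at z = 0. Lengths are in m, angles in rad, forces in N, time in s.
With the tool pointing down it reaches from about 0.3 to 0.875 m from the base axis. Payload 6.4 kg.
Tool frame: the origin (TCP) lies on the centre line of the jaws, within the pads' length; the fingertips stand 25 mm ahead of it and the grasp point (between the pads) lies 6 mm ahead of it; z points along the fingers, y is the line along which they close (so a half turn about z gives the same grasp; the last joint's range is limited). The gripper opens to 85 mm and grips with 20 to 120 N. Pads are 22 mm wide; open, the fingers measure 114 mm over their backs; the gripper's body (76 mm by 85 mm) begins 54 mm behind the grasp point. The pads swing forward as they close: fully open they stand 13 mm farther back than shut.
Start: joints at [-1.396, 0.181, 1.607, -0, 1.354, -0.206], TCP at [0.214, -0.534, 0.256] pointing down, gripper open.
Joint ranges: [-2.99, 2.99], [-0.89, 2.07], [0.3, 2.58], [-1.14, 4.28], [0, 2.63], [-3.12, 3.12]. Speed limits (rad/s): [2.57, 2.57, 3.01, 3.14, 3.14, 3.14].

### API

Orientations are given as a unit quaternion [w, x, y, z].
In Python, from bench import get_obs, camera, hand_in, spot_in gives the robot as it stands.
- The arm moves only by the shell command python3 -m jog 'ROWS'. ROWS is JSON, one flat list of numbers, 7 for each row, row after row: the shift along the tool's x, y, z in m, then the turn, a rotation vector about the tool's x, y, z in rad, then the closure, from 0 (fully open) to 1 (shut). A call has 1 to 20 rows; each row is the pose to reach, as a shift and turn from the pose commanded when the call began, along the tool's axes at that moment; what a row does not reach only later rows make up. A row lasts 1/8 s, in which the tool goes at most 62.5 mm and 10.7 degrees, less where a joint would pass 70% of its speed; a pose out of reach is approached as far as the arm can. A call with a gripper value outside its range is refused whole. The fingers move at their own pace and stop on an object; the grip force is fixed at half the most. Time passes only in rows, so rows that repeat a pose let the fingers close. It gives the time, the measured TCP pose, the force, the opening and the grip force at its end, in the units of the state.
- get_obs(): the state, without advancing time (a new reading comes with each control period).
- camera(name): name is "scene" or "side" or "wrist"; returns a dict with "frame" (480x640x3 uint8, red, green, blue), "mtx" (3x3 intrinsics, pixels), "distortion" ([k1, k2, p1, p2, k3] as OpenCV has them; the pictures are not rectified), "extrinsics" (4x4, takes a point from camera to world coordinates). Camera axes: x right, y up, looking along -z (the intrinsics and any distortion apply to the point x, -y, -z); pixel columns grow to the right and rows downward; lengths in m; the calibration is good to about 2 mm. A picture is of the moment at which its call begins. There is no depth.
- hand_in(): hands the job in; it is judged then, once.
Trained networks look in a picture, given as the dict that the camera call returned (one of the last four; its "shot" number tells which), for a name from the list of things; names that differ only in an ending like _2 or _b are one class to them, and where a whole thing is asked for, a point or a joint stands for the part that bears it (a point fixed in the world has none). Each returns a list of dicts, best first, with "confidence" (0 to 1); they miss things now and then, are a little off and sometimes report something else, mostly with a low value. They report only what shows in the picture. A call takes as long as a camera call. They do not tell look-alikes from the thing itself.
- spot_in(picture, name): "xyz" ([x, y, z] in m, in world coordinates, good to about 4 mm: the middle of the surface that is visible of it).
The state is a dict: "time_s": time; "q": joint angles; "dq": joint speeds; "joint_efforts": joint torques, N m; "eef_pos": TCP position; "eef_rot": TCP orientation; "wrist_force": force on the tool from outside, world axes, zero at the start; "torque": the same for the moment, N m; "opening": opening from 0.0 (shut) to 1.0 (fully open); "grasp_force": force on a finger pad.
Only numpy, scipy, OpenCV 4.12 (cv2) and the standard library are available. Lean on these libraries where they do the work, as an engineer would, in place of code of your own. Each camera call takes 0.05 s, during which the arm holds its last target. There are 200 camera calls.

### The job

Put the four stainless twist-cap canisters away by size: stand each one upright in the middle of its own sage-green crate, the smallest canister in the smallest crate, the next in the next, and so on up to the largest in the largest. Do not shift or knock over the dive mask and the white bottle that stand among them.

Things in the scene. Friction and masses are not known exactly. Their poses are not given: they have to be found in the camera images.
- can_small_mid (a point): The smallest of four stainless steel canisters with ribbed flush twist caps: an upright round cylinder 36 mm in diameter over its whole height, 70 mm tall, closed, loose, about 100 g (it may be 20 % lighter to 30 % heavier). The point is at its centre, half-way up (35 mm above its underside); z up along its axis.
- can_medium_mid (a point): The second smallest of four stainless steel canisters with ribbed flush twist caps: an upright round cylinder 44 mm in diameter over its whole height, 85 mm tall, closed, loose, about 160 g (it may be 20 % lighter to 30 % heavier). The point is at its centre, half-way up (42.5 mm above its underside); z up along its axis.
- can_large_mid (a point): The second largest of four stainless steel canisters with ribbed flush twist caps: an upright round cylinder 52 mm in diameter over its whole height, 100 mm tall, closed, loose, about 240 g (it may be 20 % lighter to 30 % heavier). The point is at its centre, half-way up (50 mm above its underside); z up along its axis.
- can_extra_mid (a point): The largest of four stainless steel canisters with ribbed flush twist caps: an upright round cylinder 60 mm in diameter over its whole height, 115 mm tall, closed, loose, about 330 g (it may be 20 % lighter to 30 % heavier). The point is at its centre, half-way up (57.5 mm above its underside); z up along its axis.
- crate_small: The smallest of four shallow square open sage-green plastic crates, fixed to the bench: 70 mm square outside, 62 mm inside, walls 4 mm thick and 18 mm high, floor 4 mm thick. Origin at the centre of its underside (on the bench); x and y along its sides, z up. The gripper's fingers should stay above its walls.
- crate_medium: The second smallest of four shallow square open sage-green plastic crates, fixed to the bench: 80 mm square outside, 72 mm inside, walls 4 mm thick and 18 mm high, floor 4 mm thick. Origin at the centre of its underside (on the bench); x and y along its sides, z up. The gripper's fingers should stay above its walls.
- crate_large: The second largest of four shallow square open sage-green plastic crates, fixed to the bench: 90 mm square outside, 82 mm inside, walls 4 mm thick and 18 mm high, floor 4 mm thick. Origin at the centre of its underside (on the bench); x and y along its sides, z up. The gripper's fingers should stay above its walls.
- crate_extra: The largest of four shallow square open sage-green plastic crates, fixed to the bench: 100 mm square outside, 92 mm inside, walls 4 mm thick and 18 mm high, floor 4 mm thick. Origin at the centre of its underside (on the bench); x and y along its sides, z up. The gripper's fingers should stay above its walls.
- mask_mid (a point): Smoked-grey dive mask lying lenses up on the bench among the other things, loose: about 82 mm (x) by 154 mm (y) by 50 mm high. The point is at its centre, 25 mm above the bench. To be left alone.
- lotion_mid (a point): White plastic bottle with a shoulder and a narrow neck, standing loose among the canisters: 46 mm in diameter, 105 mm tall. The point is at its centre, 52.5 mm above the bench. To be left alone.
There are look-alikes about, which are no part of the job. Leave any orange or pink look-alike of the part that bears can_small_mid alone.

How it is judged:
By the outcome, as a careful person would: the job done as asked, in the order asked, and still so for the second after the job is handed in, with the robot touching nothing.
It also fails if it takes over 106 s, if anything falls off the work surface, if the arm or the gripper's body presses on something with over 40 N, if the wrist force passes 120 N, or if a joint passes its speed limit or range.

## Working session

There is one attempt and no reset: what is moved stays moved. The work goes in short steps, Python scripts to look and compute and a shell command to move; the robot and the scene stay as the last step left them, time stands still between calls to the robot, and variables do not carry over. Pictures are saved under pics/ and viewed, at most 14 in all, crops included, and the job is handed in when it is done.

```bash
ls; mkdir -p pics; python3 - <<'E'
from bench import *
import cv2
o=get_obs();print(o['time_s'],o['eef_pos'],o['eef_rot'],o['opening'])
names="can_small_mid can_medium_mid can_large_mid can_extra_mid crate_small crate_medium crate_large crate_extra mask_mid lotion_mid".split()
for c in("scene","side"):
    p=camera(c);cv2.imwrite(f"pics/{c}0.png",p['frame'][:,:,::-1])
    print(c,p['extrinsics'][:3,3].round(3),p['mtx'].round(0).tolist(),p['distortion'])
    for n in names:
        print(n,[([round(float(v),3) for v in d['xyz']],round(d['confidence'],2)) for d in spot_in(p,n)])
E
```

```text
pics
0.0 [ 0.21361481 -0.53329765  0.25536916] [-8.87578296e-04  9.81931514e-01  1.89234547e-01  1.16427601e-05] 1.002228527674046
scene [ 0.852 -0.456  0.994] [[575.0, 0.0, 318.0], [0.0, 575.0, 233.0], [0.0, 0.0, 1.0]] [-0.09067225  0.          0.          0.          0.        ]
can_small_mid [([0.602, -0.098, 0.063], 0.74), ([0.611, -0.168, 0.071], 0.62), ([0.615, -0.251, 0.066], 0.57)]
can_medium_mid [([0.608, -0.016, 0.077], 0.79)]
can_large_mid [([0.466, -0.341, 0.098], 0.84), ([0.616, 0.163, 0.007], 0.17)]
can_extra_mid [([0.621, 0.328, 0.085], 0.85)]
crate_small [([0.447, 0.164, 0.006], 0.92)]
crate_medium [([0.444, -0.172, 0.004], 0.8)]
crate_large [([0.44, 0.337, 0.008], 0.73)]
crate_extra [([0.618, 0.166, 0.008], 0.87)]
mask_mid [([0.466, -0.013, 0.046], 0.58)]
lotion_mid [([0.627, -0.346, 0.073], 0.79)]
side [-0.072  0.673  0.936] [[573.0, 0.0, 313.0], [0.0, 573.0, 240.0], [0.0, 0.0, 1.0]] [-0.17477408  0.          0.          0.          0.        ]
can_small_mid [([0.599, -0.152, 0.049], 0.87), ([0.595, -0.237, 0.047], 0.66), ([0.588, -0.08, 0.048], 0.64)]
can_medium_mid [([0.591, 0.004, 0.061], 0.82)]
can_large_mid []
can_extra_mid [([0.591, 0.353, 0.088], 0.64)]
crate_small [([0.448, 0.163, 0.005], 0.87), ([0.441, 0.331, 0.002], 0.23)]
crate_medium [([0.471, -0.167, 0.003], 0.93)]
crate_large [([0.443, 0.332, 0.004], 0.76)]
crate_extra [([0.617, 0.161, -0.003], 0.72), ([0.469, -0.17, 0.005], 0.35)]
mask_mid [([0.446, 0.015, 0.044], 0.62)]
lotion_mid [([0.608, -0.331, 0.059], 0.8), ([0.62, 0.16, -0.002], 0.65)]
```

View pics/scene0.png

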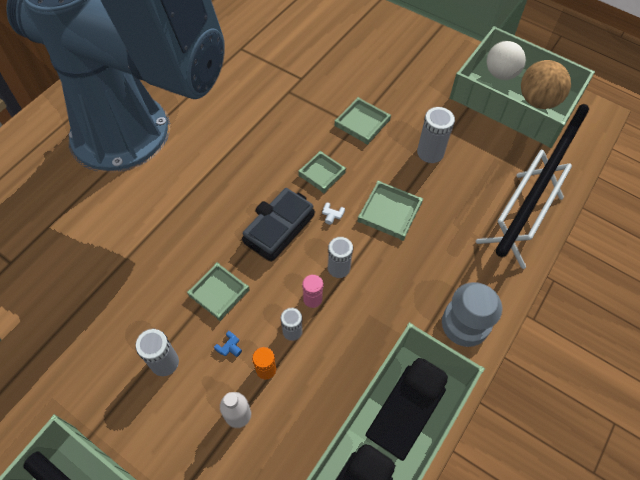

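View pics/side0.png

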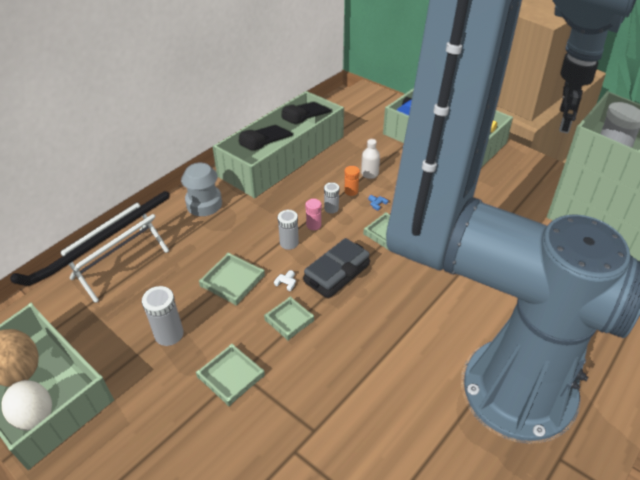

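The scene view shows steel canisters at about (437,135) extra, (340,257) medium, (291,323) small and (157,352) large. The look-alikes of the small canister are pink (313,291) and orange (264,362). Small is the steel one at (291,323), and I'll confirm that in one crop with silhouette fits drawn over it.

```bash
cat > fit.py <<'E'
import numpy as np, cv2
from scipy.optimize import minimize
def proj(p,P):
    E=np.linalg.inv(p['extrinsics']); c=P@E[:3,:3].T+E[:3,3]; c=c*[1,-1,-1]
    return cv2.projectPoints(c,np.zeros(3),np.zeros(3),p['mtx'],np.array(p['distortion']))[0][:,0]
def box(s,h,x,y,a,z0=0):
    q=np.array([[i,j] for i in(-1,1) for j in(-1,1)])*s/2; R=np.array([[np.cos(a),-np.sin(a)],[np.sin(a),np.cos(a)]])
    q=q@R.T+[x,y]; return np.vstack([np.c_[q,np.full(4,z)] for z in(z0,z0+h)])
def cyl(d,h,x,y,a=0,z0=0):
    t=np.linspace(0,6.28,48); q=np.c_[np.cos(t),np.sin(t)]*d/2+[x,y]
    return np.vstack([np.c_[q,np.full(48,z)] for z in(z0,z0+h)])
def mask(p,kind):
    H,S,V=cv2.split(cv2.cvtColor(p['frame'],cv2.COLOR_RGB2HSV)); 
    if kind=='green': return ((H>38)&(H<85)&(S>25)).astype(np.uint8)
    return ((S<75)|((H>85)&(H<130)&(S<110))).astype(np.uint8)
def hull(p,P): return cv2.convexHull((proj(p,P)*16).astype(np.float32))
def fit(p,m,shape,s,h,x,y,a=0,z0=0,yaw=False):
    m4=None
    c=proj(p,np.array([[x,y,h/2]]))[0].astype(int); r=70
    x0,y0=max(c[0]-r,0),max(c[1]-r,0); sub=cv2.resize(m[y0:y0+2*r,x0:x0+2*r],None,fx=4,fy=4,interpolation=cv2.INTER_LINEAR)
    def cost(v):
        P=shape(s,h,v[0],v[1],v[2]*10 if yaw else a,z0); q=(proj(p,P)-[x0,y0]+.5)*4-.5
        g=np.zeros_like(sub); k=cv2.convexHull(np.round(q*16).astype(np.int32)); cv2.fillConvexPoly(g,k,1,shift=4)
        near=cv2.dilate(g,np.ones((41,41)))  # ignore far pixels
        return 1-(sub&g).sum()/max(1,((sub&near)|g).sum())
    n=3 if yaw else 2; v0=np.array([x,y,a/10])[:n]
    sim=np.vstack([v0]+[v0+d for d in np.diag([.012,.012,.02])[:n,:n]])
    R=minimize(cost,v0,method='Nelder-Mead',options=dict(initial_simplex=sim,xatol=1e-4,fatol=1e-5))
    v=R.x.copy(); 
    if yaw: v[2]*=10
    return v.round(4),round(R.fun,3)
CR=dict(small=(.07,.447,.164),medium=(.08,.455,-.17),large=(.09,.442,.335),extra=(.1,.618,.164))
CA=dict(small=(.036,.07,.605,-.16),medium=(.044,.085,.6,-.01),large=(.052,.1,.46,-.335),extra=(.06,.115,.61,.34))
def draw(p,P,im): cv2.polylines(im,[cv2.convexHull(np.round(proj(p,P)*16).astype(np.int32))],True,(0,0,255),1,cv2.LINE_AA,shift=4)
E
python3 - <<'E'
from fit import *
from bench import *
for c in("scene","side"):
    p=camera(c); im=p['frame'][:,:,::-1].copy(); g=mask(p,'green'); m=mask(p,'grey')
    for n,(s,x,y) in CR.items():
        v,e=fit(p,g,box,s,.018,x,y,yaw=True); print(c,'crate',n,v,e); draw(p,box(s,.018,*v),im)
    for n,(d,h,x,y) in CA.items():
        v,e=fit(p,m,cyl,d,h,x,y); print(c,'can',n,v,e); draw(p,cyl(d,h,*v),im)
    if c=="scene": cv2.imwrite("pics/fit.png",cv2.resize(im[70:430,120:460],None,fx=1.6,fy=1.6))
E
```

```text
scene crate small [ 0.4459  0.163  -0.102 ] 0.037
scene crate medium [ 0.4428 -0.1796 -0.0693] 0.035
scene crate large [ 0.4396  0.3358 -0.0346] 0.04
scene crate extra [0.6159 0.1623 0.1459] 0.027
scene can small [ 0.6026 -0.1631] 0.041
scene can medium [ 0.6006 -0.0059] 0.043
scene can large [ 0.4488 -0.3416] 0.036
scene can extra [0.6098 0.349 ] 0.03
side crate small [ 0.4465  0.1617 -0.0942] 0.051
side crate medium [ 0.459  -0.1799  0.0022] 0.536
side crate large [ 0.4404  0.3341 -0.0464] 0.041
side crate extra [0.6165 0.1616 0.1483] 0.046
side can small [ 0.6026 -0.1633] 0.042
side can medium [ 0.6009 -0.0065] 0.04
side can large [ 0.4004 -0.1556] 0.368
side can extra [0.61   0.3481] 0.028
```

View pics/fit.png

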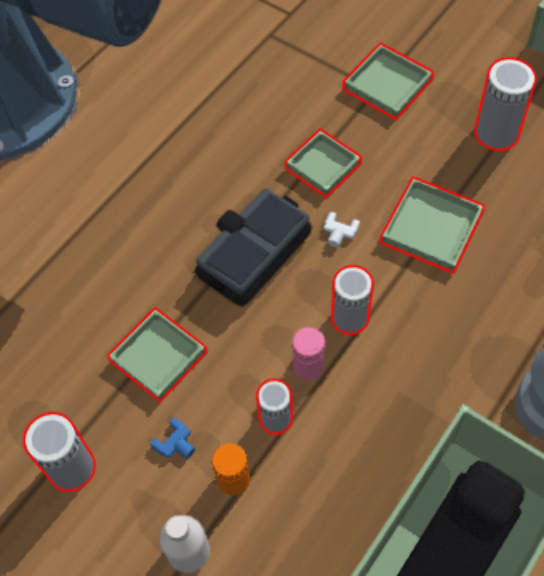

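Both cameras agree to within 1.5 mm and every outline fits closely. The steel canister at crop (274,407), between pink (308,352) and orange (231,468), is can_small. First move is to above it, turned so the jaws close along world x.

```bash
python3 -m jog '[0.499,-0.199,0.075,0,0,-1.19,0, 0.499,-0.199,0.075,0,0,-1.19,0, 0.499,-0.199,0.075,0,0,-1.19,0, 0.499,-0.199,0.075,0,0,-1.19,0, 0.499,-0.199,0.075,0,0,-1.19,0, 0.499,-0.199,0.075,0,0,-1.19,0, 0.499,-0.199,0.075,0,0,-1.19,0, 0.499,-0.199,0.075,0,0,-1.19,0, 0.499,-0.199,0.075,0,0,-1.19,0, 0.499,-0.199,0.075,0,0,-1.19,0, 0.499,-0.199,0.075,0,0,-1.19,0, 0.499,-0.199,0.075,0,0,-1.19,0, 0.499,-0.199,0.075,0,0,-1.19,0]'
```

```text
time_s: 2.82
eef_pos: [0.6025, -0.1647, 0.1816]
eef_rot: [0.0, 0.708, 0.707, 0.0]
wrist_force: [-0.7, -0.2, 0.8]
opening: 0.997
grasp_force: 0.0
```

```bash
python3 -m jog '[0,0,0.06,0,0,0,0, 0,0,0.1,0,0,0,0, 0,0,0.126,0,0,0,0, 0,0,0.126,0,0,0,0, 0,0,0.126,0,0,0,0, 0,0,0.126,0,0,0,1, 0,0,0.126,0,0,0,1, 0,0,0.126,0,0,0,1, 0,0,0.126,0,0,0,1, 0,0,0.126,0,0,0,1, 0,0,0.126,0,0,0,1]'
```

```text
time_s: 4.2
eef_pos: [0.6036, -0.1639, 0.0563]
eef_rot: [0.001, 0.707, 0.707, 0.0]
wrist_force: [-0.3, 1.1, 6.1]
opening: 0.41
grasp_force: 59.7
```

```bash
python3 -m jog '[0,0,-0.05,0,0,0,1, 0,0,-0.1,0,0,0,1, 0.05,-0.024,-0.1,0,0,0,1, 0.1,-0.049,-0.1,0,0,0,1, 0.15,-0.073,-0.1,0,0,0,1, 0.2,-0.097,-0.1,0,0,0,1, 0.25,-0.122,-0.1,0,0,0,1, 0.3,-0.146,-0.1,0,0,0,1, 0.325,-0.157,-0.1,0,0,0,1, 0.325,-0.157,-0.1,0,0,0,1, 0.325,-0.157,-0.06,0,0,0,1, 0.325,-0.157,-0.03,0,0,0,1, 0.325,-0.157,-0.03,0,0,0,1, 0.325,-0.157,-0.03,0,0,0,1]'; python3 - <<'E'
from fit import *
from bench import *
import time
for c in("scene","side"):
    p=camera(c); o=get_obs(); print(o['eef_pos'].round(4),o['opening'])
    print(c,fit(p,mask(p,'grey'),cyl,.036,.07,.446,.162,z0=.03))
    im=p['frame'][:,:,::-1].copy(); cv2.imwrite(f"pics/{c}1.png",im)
E
```

```text
time_s: 5.95
eef_pos: [0.447, 0.1609, 0.0862]
eef_rot: [0.0, 0.707, 0.707, 0.0]
wrist_force: [-0.2, -1.0, -0.4]
opening: 0.409
grasp_force: 60.1
[0.4474 0.161  0.0866] 0.40430350881639004
scene (array([0.4534, 0.1682]), np.float64(0.492))
[0.4474 0.1612 0.0867] 0.4094934827792238
side (array([0.4569, 0.1594]), np.float64(0.481))
```

```bash
python3 -m jog '[0.001,-0.001,0.015,0,0,0,1, 0.001,-0.001,0.026,0,0,0,1, 0.001,-0.001,0.026,0,0,0,1, 0.001,-0.001,0.026,0,0,0,1, 0.001,-0.001,0.026,0,0,0,0, 0.001,-0.001,0.026,0,0,0,0, 0.001,-0.001,0.026,0,0,0,0, 0.001,-0.001,0.026,0,0,0,0, 0.001,-0.001,-0.03,0,0,0,0, 0,0,-0.075,0,0,0,0, -0.042,0.038,-0.075,0,0,0,0, -0.084,0.077,-0.075,0,0,0,0, -0.126,0.115,-0.075,0,0,0,0, -0.167,0.153,-0.075,0,0,0,0, -0.167,0.153,-0.075,0,0,0,0, -0.167,0.153,-0.075,0,0,0,0]'; python3 - <<'E'
from fit import *
from bench import *
p=camera("side"); print(fit(p,mask(p,'grey'),cyl,.036,.07,.446,.162,z0=.004))
p=camera("scene"); print(fit(p,mask(p,'grey'),cyl,.036,.07,.446,.162,z0=.004)); cv2.imwrite(f"pics/s2.png",p['frame'][:,:,::-1])
print(get_obs()['eef_pos'])
E
```

```text
time_s: 8.05
eef_pos: [0.5983, -0.0053, 0.1597]
eef_rot: [-0.001, 0.707, 0.707, -0.0]
wrist_force: [-0.7, 0.0, 0.3]
opening: 1.004
grasp_force: 0.0
(array([0.443 , 0.1622]), np.float64(0.408))
(array([0.4442, 0.1606]), np.float64(0.492))
[ 0.59800705 -0.00445295  0.16000885]
```

View pics/s2.png

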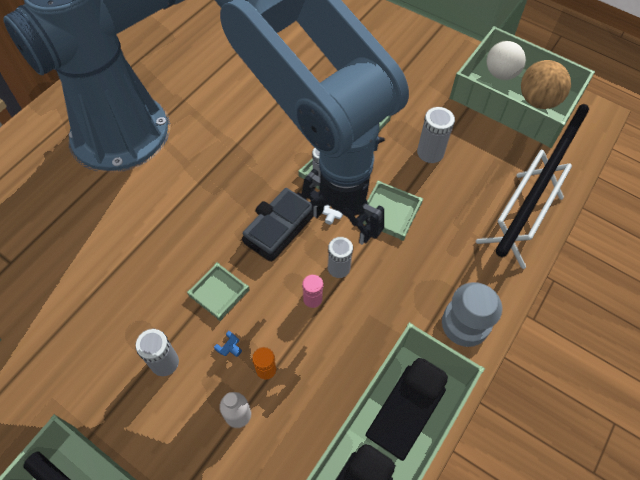

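The scene shows the small canister standing in its crate at about (320,160), with the gripper over the medium one at (340,257).

```bash
python3 -m jog '[-0.001,0.003,0.05,0,0,0,0, -0.001,0.003,0.08,0,0,0,0, -0.001,0.003,0.096,0,0,0,0, -0.001,0.003,0.096,0,0,0,0, -0.001,0.003,0.096,0,0,0,0, -0.001,0.003,0.096,0,0,0,1, -0.001,0.003,0.096,0,0,0,1, -0.001,0.003,0.096,0,0,0,1, -0.001,0.003,0.096,0,0,0,1, -0.001,0.003,0.096,0,0,0,1]'
```

```text
time_s: 9.4
eef_pos: [0.6026, -0.0068, 0.0652]
eef_rot: [0.001, 0.707, 0.707, 0.0]
wrist_force: [-1.1, -0.4, 6.2]
opening: 0.502
grasp_force: 60.7
```

```bash
python3 -m jog '[0,0,-0.05,0,0,0,1, 0,0,-0.1,0,0,0,1, -0.044,-0.04,-0.1,0,0,0,1, -0.087,-0.08,-0.1,0,0,0,1, -0.13,-0.12,-0.1,0,0,0,1, -0.174,-0.159,-0.1,0,0,0,1, -0.174,-0.159,-0.1,0,0,0,1, -0.174,-0.159,-0.06,0,0,0,1, -0.174,-0.159,-0.03,0,0,0,1, -0.174,-0.159,-0.03,0,0,0,1, -0.174,-0.159,-0.03,0,0,0,1]'
```

```text
time_s: 10.78
eef_pos: [0.4439, -0.1805, 0.0951]
eef_rot: [0.0, 0.707, 0.707, 0.0]
wrist_force: [0.3, -0.3, -0.9]
opening: 0.5
grasp_force: 61.8
```

```bash
python3 -m jog '[0,-0.001,0.015,0,0,0,1, 0,-0.001,0.026,0,0,0,1, 0,-0.001,0.026,0,0,0,1, 0,-0.001,0.026,0,0,0,1, 0,-0.001,0.026,0,0,0,0, 0,-0.001,0.026,0,0,0,0, 0,-0.001,0.026,0,0,0,0, 0,-0.001,0.026,0,0,0,0, 0,-0.001,-0.03,0,0,0,0, 0,0,-0.085,0,0,0,0, -0.05,0.002,-0.085,0,0,0,0, -0.1,0.004,-0.085,0,0,0,0, -0.15,0.005,-0.085,0,0,0,0, -0.162,0.005,-0.085,0,0,0,0, -0.162,0.005,-0.085,0,0,0,0, -0.162,0.005,-0.085,0,0,0,0]'; python3 - <<'E'
from fit import *
from bench import *
p=camera("scene"); m=mask(p,'grey'); im=p['frame'][:,:,::-1].copy()
v,e=fit(p,m,cyl,.044,.085,.443,-.18,z0=.004); print(v,e); draw(p,cyl(.044,.085,*v,z0=.004),im)
cv2.imwrite("pics/s3.png",im); print(get_obs()['eef_pos'])
E
```

```text
time_s: 12.78
eef_pos: [0.4479, -0.3412, 0.179]
eef_rot: [-0.001, 0.707, 0.707, 0.0]
wrist_force: [0.2, 0.4, -0.4]
opening: 1.002
grasp_force: 0.0
[ 0.4406 -0.1792] 0.343
[ 0.44806474 -0.34107151  0.17907093]
```

View pics/s3.png

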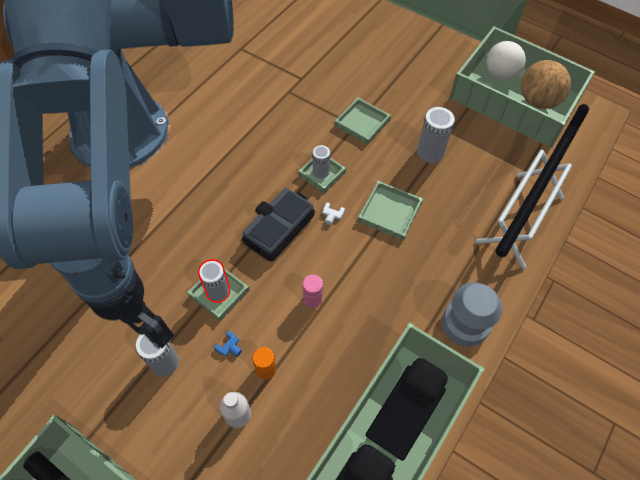

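Small is at (320,162) and medium at (214,282), both upright in their crates. Next is the large canister.

```bash
python3 -m jog '[-0.001,0.001,0.05,0,0,0,0, -0.001,0.001,0.085,0,0,0,0, -0.001,0.001,0.103,0,0,0,0, -0.001,0.001,0.103,0,0,0,0, -0.001,0.001,0.103,0,0,0,0, -0.001,0.001,0.103,0,0,0,1, -0.001,0.001,0.103,0,0,0,1, -0.001,0.001,0.103,0,0,0,1, -0.001,0.001,0.103,0,0,0,1, -0.001,0.001,0.103,0,0,0,1]'
```

```text
time_s: 14.08
eef_pos: [0.4497, -0.3443, 0.0776]
eef_rot: [0.001, 0.707, 0.707, -0.0]
wrist_force: [0.4, 1.4, 5.8]
opening: 0.592
grasp_force: 61.5
```

```bash
python3 -m jog '[0,0,-0.05,0,0,0,1, 0,0,-0.1,0,0,0,1, 0,0,-0.14,0,0,0,1, 0.05,0,-0.14,0,0,0,1, 0.1,0,-0.14,0,0,0,1, 0.15,-0.001,-0.14,0,0,0,1, 0.2,-0.002,-0.14,0,0,0,1, 0.25,-0.003,-0.14,0,0,0,1, 0.3,-0.004,-0.14,0,0,0,1, 0.35,-0.005,-0.14,0,0,0,1, 0.4,-0.006,-0.14,0,0,0,1, 0.45,-0.007,-0.14,0,0,0,1, 0.5,-0.008,-0.14,0,0,0,1, 0.55,-0.009,-0.14,0,0,0,1, 0.6,-0.009,-0.14,0,0,0,1, 0.64,-0.009,-0.14,0,0,0,1, 0.678,-0.009,-0.14,0,0,0,1, 0.678,-0.009,-0.1,0,0,0,1, 0.678,-0.009,-0.05,0,0,0,1, 0.678,-0.009,-0.03,0,0,0,1]'; python3 -m jog '[0,0,0,0,0,0,1]'
```

```text
time_s: 16.58
eef_pos: [0.4372, 0.3332, 0.1022]
eef_rot: [-0.001, 0.707, 0.707, -0.003]
wrist_force: [-0.2, 0.6, -2.3]
opening: 0.593
grasp_force: 64.1
time_s: 16.7
eef_pos: [0.438, 0.3334, 0.1038]
eef_rot: [-0.001, 0.707, 0.707, -0.003]
wrist_force: [0.9, -0.5, -2.9]
opening: 0.588
grasp_force: 64.1
```

```bash
python3 -m jog '[0,0.001,0.012,0,0,0,1, 0,0.001,0.02,0,0,0,1, 0,0.001,0.025,0,0,0,1, 0,0.001,0.025,0,0,0,1, 0,0.001,0.025,0,0,0,0, 0,0.001,0.025,0,0,0,0, 0,0.001,0.025,0,0,0,0, 0,0.001,0.025,0,0,0,0, 0,0.001,-0.03,0,0,0,0, 0,0.001,-0.075,0,0,0,0, 0,0.001,-0.095,0,0,0,0, 0.005,0.05,-0.095,0,0,0,0, 0.01,0.1,-0.095,0,0,0,0, 0.015,0.15,-0.095,0,0,0,0, 0.015,0.172,-0.095,0,0,0,0, 0.015,0.172,-0.095,0,0,0,0, 0.015,0.172,-0.095,0,0,0,0]'; python3 - <<'E'
from fit import *
from bench import *
p=camera("scene"); m=mask(p,'grey'); im=p['frame'][:,:,::-1].copy()
v,e=fit(p,m,cyl,.052,.1,.44,.335,z0=.004); print(v,e); draw(p,cyl(.052,.1,*v,z0=.004),im)
print(fit(p,m,cyl,.052,.1,.44,.335,z0=.004))
cv2.imwrite("pics/s4.png",im); print(get_obs()['eef_pos'])
E
```

```text
time_s: 18.82
eef_pos: [0.611, 0.3494, 0.2008]
eef_rot: [-0.0, 0.707, 0.707, -0.001]
wrist_force: [0.1, 0.0, -0.5]
opening: 1.001
grasp_force: 0.0
[0.4407 0.3374] 0.286
(array([0.4407, 0.3374]), np.float64(0.286))
[0.61085896 0.34957383 0.20114018]
```

View pics/s4.png

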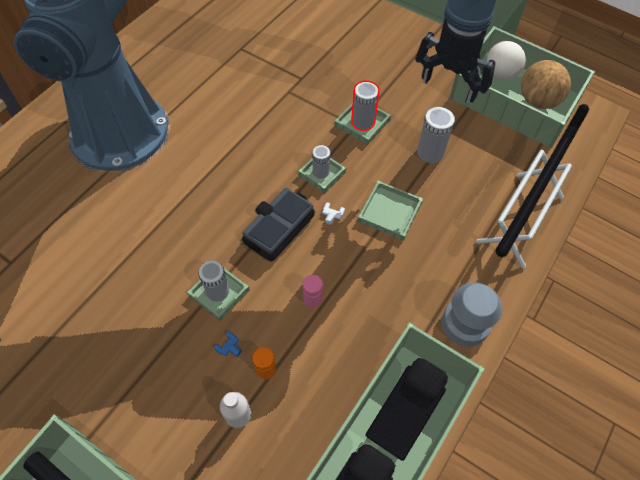

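Large stands in its crate at (365,105). Next is the extra canister.

```bash
python3 -m jog '[-0.001,0,0.05,0,0,0,0, -0.001,0,0.09,0,0,0,0, -0.001,0,0.11,0,0,0,0, -0.001,0,0.11,0,0,0,0, -0.001,0,0.11,0,0,0,0, -0.001,0,0.11,0,0,0,1, -0.001,0,0.11,0,0,0,1, -0.001,0,0.11,0,0,0,1, -0.001,0,0.11,0,0,0,1, -0.001,0,0.11,0,0,0,1]'
```

```text
time_s: 20.12
eef_pos: [0.6127, 0.3488, 0.0934]
eef_rot: [0.0, 0.707, 0.707, 0.001]
wrist_force: [-1.8, -0.0, 6.2]
opening: 0.691
grasp_force: 63.1
```

```bash
python3 -m jog '[0,0,-0.04,0,0,0,1, 0,0,-0.08,0,0,0,1, -0.045,0.001,-0.08,0,0,0,1, -0.09,0.002,-0.08,0,0,0,1, -0.135,0.003,-0.08,0,0,0,1, -0.17,0.003,-0.08,0,0,0,1, -0.187,0.003,-0.08,0,0,0,1, -0.187,0.003,-0.05,0,0,0,1, -0.187,0.003,-0.03,0,0,0,1, -0.187,0.003,-0.03,0,0,0,1, -0.187,0.003,-0.03,0,0,0,1]'
```

```text
time_s: 21.5
eef_pos: [0.6154, 0.162, 0.1219]
eef_rot: [0.0, 0.707, 0.707, 0.0]
wrist_force: [0.3, 0.5, -1.8]
opening: 0.689
grasp_force: 65.8
```

Good. I lower it, release, retreat upward and then away to y<0 so the view is clear.

```bash
python3 -m jog '[0,0,0.012,0,0,0,1, 0,0,0.02,0,0,0,1, 0,0,0.025,0,0,0,1, 0,0,0.025,0,0,0,1, 0,0,0.025,0,0,0,0, 0,0,0.025,0,0,0,0, 0,0,0.025,0,0,0,0, 0,0,0.025,0,0,0,0, 0,0,-0.03,0,0,0,0, 0,0,-0.08,0,0,0,0, 0,0,-0.13,0,0,0,0, -0.06,-0.01,-0.14,0,0,0,0, -0.12,-0.02,-0.14,0,0,0,0, -0.18,-0.03,-0.14,0,0,0,0, -0.24,-0.04,-0.14,0,0,0,0, -0.3,-0.05,-0.14,0,0,0,0, -0.36,-0.05,-0.14,0,0,0,0, -0.42,-0.05,-0.14,0,0,0,0, -0.42,-0.05,-0.14,0,0,0,0, -0.42,-0.05,-0.14,0,0,0,0]'; python3 - <<'E'
from fit import *
from bench import *
import cv2
ims=[]
for c in("scene","side"):
    p=camera(c); im=p['frame'][:,:,::-1].copy(); H,S,V=cv2.split(cv2.cvtColor(p['frame'],cv2.COLOR_RGB2HSV)); m=((S<45)|((H>85)&(H<130)&(S<110))).astype('uint8')
    for n,(d,h,_,_) in CA.items():
        v,e=fit(p,m,cyl,d,h,*CR[n][1:],z0=.004); print(c,n,v,e); draw(p,cyl(d,h,*v,z0=.004),im)
    ims.append(im)
cv2.imwrite("pics/end.png",cv2.resize(np.vstack([ims[0][60:360,150:470],ims[1][180:420,150:470]]),None,fx=1.1,fy=1.1))
E
```

```text
time_s: 24.0
eef_pos: [0.5648, -0.2584, 0.2609]
eef_rot: [-0.001, 0.707, 0.707, 0.0]
wrist_force: [0.4, 0.3, 0.8]
opening: 1.002
grasp_force: 0.0
scene small [0.4441 0.1621] 0.262
scene medium [ 0.4757 -0.1731] 0.411
scene large [0.4418 0.3353] 0.178
scene extra [0.6121 0.1602] 0.191
side small [0.4293 0.1823] 0.384
side medium [ 0.4372 -0.162 ] 0.445
side large [0.4402 0.337 ] 0.275
side extra [0.6108 0.1619] 0.243
```

View pics/end.png

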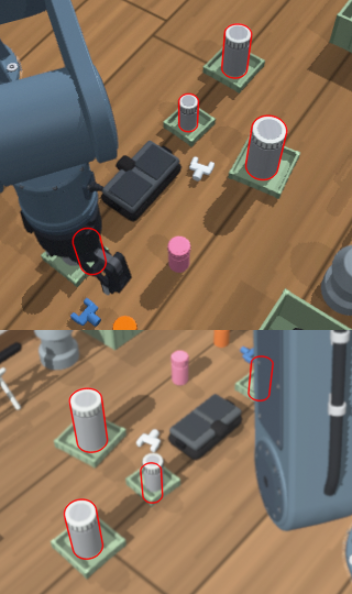

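Three are upright and centred in this view. Medium is hidden behind the arm, but it was seen standing in its crate earlier, and the mask and the pink look-alike haven't moved. I'll take one last look at medium, the bottle and the mask after moving the arm clear.

```bash
python3 -m jog '[0.06,0.05,-0.05,0,0,0,0, 0.12,0.05,-0.05,0,0,0,0, 0.18,0.05,-0.05,0,0,0,0, 0.24,0.05,-0.05,0,0,0,0, 0.3,0.05,-0.05,0,0,0,0, 0.3,0.05,-0.05,0,0,0,0, 0.3,0.05,-0.05,0,0,0,0]'; python3 - <<'E'
from fit import *
from bench import *
p=camera("scene"); cv2.imwrite("pics/end2.png",p['frame'][:,:,::-1])
for n in("can_medium_mid","mask_mid","lotion_mid"): print(n,[(np.round(d['xyz'],3),round(d['confidence'],2)) for d in spot_in(p,n)])
E
```

```text
time_s: 24.98
eef_pos: [0.6147, 0.0432, 0.3115]
eef_rot: [0.0, 0.706, 0.708, -0.0]
wrist_force: [0.0, -0.8, 0.5]
opening: 0.999
grasp_force: 0.0
can_medium_mid [(array([ 0.451, -0.187,  0.085]), 0.82)]
mask_mid [(array([ 0.465, -0.008,  0.045]), 0.61)]
lotion_mid [(array([ 0.622, -0.345,  0.074]), 0.8)]
```

View pics/end2.png

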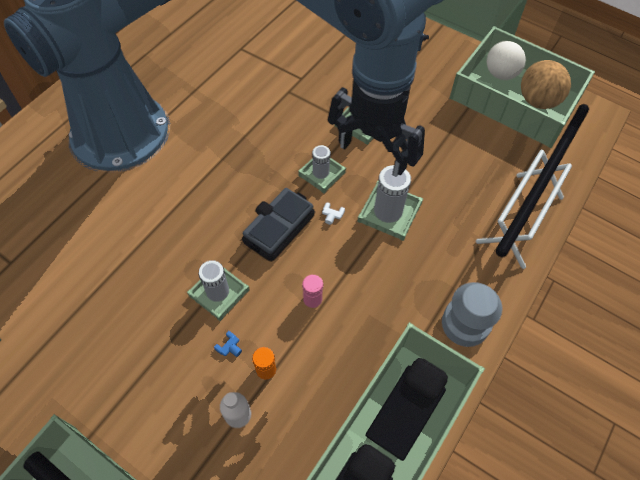

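Medium stands in its crate at (214,282). The mask (279,222) and bottle (236,410) haven't moved. The gripper is high and touching nothing.

```bash
python3 -c "
from bench import hand_in; print(hand_in())"
```

```text
the job is handed in; nothing more can be done
None
```

All four canisters stand upright in their matching crates, centred to within a few millimetres; the mask, bottle and look-alikes were left where they were, and the job was handed in at about 25 s.

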